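Slide the spray can home in its bench holder

ROBOT

A 6-joint arm with a two-finger parallel gripper is mounted at the origin on a cart in front of the work surface, level with it; the furniture and walls round the work are solid. World frame = base frame: x ahead of the robot, y to its left, z up, the work surface at z = 0. Lengths are in m, angles in rad, forces in N, time in s.
With the tool pointing down it reaches from about 0.325 to 0.9 m from the base axis. Payload 6.1 kg.
Tool frame: the origin (TCP) lies midway between the tips of the shut fingers; the grasp point (between the pads) lies 19 mm behind it; z points along the fingers, y is the line along which they close (so a half turn about z gives the same grasp; the last joint's range is limited). The gripper opens to 87 mm and grips with 3 to 60 N. Pads are 19 mm wide; open, the fingers measure 117 mm over their backs; the gripper's body (75 mm by 190 mm) begins 51 mm behind the grasp point.
Start: joints at [1.08, 0.22, 1.526, -0, 1.395, -0.126], TCP at [0.223, 0.584, 0.223] pointing down, gripper open.
Joint ranges: [-2.98, 2.98], [-0.91, 2.08], [0.09, 2.57], [-1.24, 4.39], [0.2, 2.65], [-2.68, 2.68]. Speed limits (rad/s): [2.57, 2.57, 3.01, 3.14, 3.14, 3.14].

INTERFACE

Orientations are given as a rotation vector (axis times angle).
In Python, from plant import ctrl gives the robot as it stands.
- The arm moves only by the tool servo_tool, never from a script. Its argument "steps" is a list of rows, each an object with "dr": the turn, a rotation vector about the tool's x, y, z in rad, a list of three; "travel": the shift along the tool's x, y, z in mm, a list of three; "grip": the closure, from -1 (fully open) to 1 (shut). In form: [{"dr": [wx, wy, wz], "travel": [tx, ty, tz], "grip": grip}, ...]. A call has 1 to 12 rows; each row is the pose to reach, as a shift and turn from the pose commanded when the call began, along the tool's axes at that moment; what a row does not reach only later rows make up. A row lasts 1/12 s, in which the tool goes at most 41.7 mm and 7.16 degrees, less where a joint would pass 70% of its speed; a pose out of reach is approached as far as the arm can. A call with a gripper value outside its range is refused whole. The fingers move at their own pace and stop on an object; "force" is the grip in N (left out, the last holds). Time passes only in rows, so rows that repeat a pose let the fingers close. It gives the time, the measured TCP pose, the force, the opening and the grip force at its end, in the units of the state.
- ctrl.observe(): the state, without advancing time (a new reading comes with each control period).
- ctrl.snapshot(name): name is "side" or "top"; returns (picture, depth): 480x640x3 uint8, red, green, blue; 480x640 float32, m along the optical axis (not along the pixel's ray), 0 where there is no reading.
- ctrl.camera_params(name): a dict with "vfov" (degrees; the focal length in pixels is half the picture's height over the tangent of half this angle, whatever the lens; pixels are square), "cx", "cy" (the principal point, pixels), "dist" ([k1, k2, p1, p2, k3] as OpenCV has them; the pictures are not rectified), "origin" and "rotation" of the camera in the world. Camera axes: x right, y up, looking along -z (the intrinsics and any distortion apply to the point x, -y, -z); pixel columns grow to the right and rows downward; lengths in m; the calibration is good to about 2 mm. A picture is of the moment at which its call begins. camera_params takes no time and is no camera call.
- ctrl.job_done(): hands the job in; it is judged then, once.
The state is a dict: "clock": time; "joints": joint angles; "dq": joint speeds; "joint_efforts": joint torques, N m; "tool_pos": TCP position; "tcp_rot": TCP orientation; "ft_force": force on the tool from outside, world axes, zero at the start; "moment": the same for the moment, N m; "gripper_width": finger opening in m; "gripper_force": force on a finger pad.
Only numpy, scipy, OpenCV 4.12 (cv2) and the standard library are available. Lean on these libraries where they do the work, as an engineer would, in place of code of your own. Each camera call takes 0.05 s, during which the arm holds its last target. There are 200 camera calls.

TASK

Put the tall spray can with the green cap away in the blue holder on the bench: without gripping or lifting it, push it with the fingertips low on its body (always below half its height) so that it slides over the bench upright, in through the holder's open mouth and fully home against the back wall. Do not let it tip, and leave the tape roll, jar, grease tin and screwdriver where they are.

Things in the scene. Friction and masses are not known exactly. Their poses are not given: they have to be found in the camera images.
- spray_can: aerosol can with a green cap: upright cylinder, 59 mm diameter, 225 mm tall, about 0.24 kg, loose. Origin: centre of its underside; z up, yaw means nothing. Slides when pushed 20 to 30 mm above the bench (1 to 3 N), topples when pushed high. A gripper pointing straight down would touch it with its body higher up: lean the tool, fingertips leading.
- holder_blue: the blue holder: U of sheet steel fixed to the bench, no floor, walls 30 mm high, 3 mm thick. Origin (on the bench): where the can's centre is when fully home. +x points from its open mouth to its back wall (roughly away from the robot), z up. Inner faces: back at x = 30 mm, sides at y = +-38; side walls begin at x = -20, lips flare before them to y = +-51 at x = -37. Foot tabs reach y = +-58.
- holder_yellow: the yellow holder, taken by the tape roll: same shape, size and frame as the blue holder; fixed. The blue and the yellow holder stand about 15 cm apart side by side, in either order.
- tape_roll: black roll of insulating tape, 64 mm diameter, 20 mm high, lying flat in the yellow holder; origin: centre of its underside. To be left alone.
- jar_nuts: clear jar with a red lid, 70 mm diameter, 101 mm tall, to the right of the holders; origin: centre of its underside. To be left alone.
- grease_tin: round tin with a green-stained lid and a paper label, 78 mm diameter, 78 mm tall, to the left of the holders; origin: centre of its underside. To be left alone.
- screwdriver_green: screwdriver with a green handle, 245 mm long along its own y axis, 31 mm wide and 30 mm high, lying on the bench behind the holders; origin: centre of its underside. To be left alone.

How it is judged:
At the end, for the whole second after the job is handed in: The spray can stands upright (within 3 degrees) and still on the bench inside the blue holder, within 6 mm of touching its back wall; the four other loose things are within 20 mm of where they were (x of spray_can in the frame of holder_blue between -0.006 and 0.004 m and y of spray_can in the frame of holder_blue between -0.011 and 0.011 m and angle between spray_can's own z axis and vertical below 0.05 rad and height (world z) of spray_can below 0.004 m and linear speed of spray_can below 0.01 m/s and distance of each of tape_roll, jar_nuts, grease_tin, screwdriver_green from where it was at the start of the episode below 0.02 m).
It fails at once if the spray can was tipped by more than 14 degrees (angle between spray_can's own z axis and vertical above 0.25 rad).
It fails at once if the spray can was lifted off the bench (height (world z) of spray_can above 0.012 m).
It fails at once if the spray can was pushed above half its height instead of low on its body (contact force between the fingers and spray_can above 0.5 N and height (world z) of the grasp point above 0.112 m).
It fails at once if the tape roll, jar, grease tin or screwdriver was displaced by more than 20 mm (distance of any of tape_roll, jar_nuts, grease_tin, screwdriver_green from where it was at the start of the episode above 0.02 m).
It also fails if it takes over 64 s, if anything falls off the work surface, if the arm or the gripper's body presses on something with over 40 N, if the wrist force passes 120 N, or if a joint passes its speed limit or range.

## Working session

There is one attempt and no reset: what is moved stays moved. The work goes in short steps, Python scripts to look and compute and a tool call to move; the robot and the scene stay as the last step left them, time stands still between calls to the robot, and variables do not carry over. Pictures are saved under pics/ and viewed, at most 10 in all, crops included, and the job is handed in when it is done.

Besides the shell and the picture viewer there is one more tool, called after ">>>" in YAML: its name, and indented under it one key for each argument. servo_tool: Moves the arm, as the interface text tells. Its arguments: {"type":"object","properties":{"steps":{"type":"array"},"force":{"type":"number"}},"required":["steps"]}

```bash
mkdir -p pics; ls; python3 - <<'E'
from plant import ctrl
import cv2,numpy as np
s=ctrl.observe();print({k:np.round(v,3).tolist() for k,v in s.items()})
for n in("top","side"):
    p,d=ctrl.snapshot(n);cv2.imwrite(f"pics/{n}0.png",p[:,:,::-1]);np.save(f"{n}0d.npy",d)
    print(n,ctrl.camera_params(n))
E
```

```text
pics
{'clock': 0.0, 'joints': [1.08, 0.221, 1.528, -0.0, 1.395, -0.126], 'dq': [0.001, 0.0, -0.002, -0.001, -0.0, 0.0], 'joint_efforts': [0.001, -49.462, -38.737, 0.07, 0.058, -0.0], 'tool_pos': [0.223, 0.583, 0.221], 'tcp_rot': [-0.57, -3.089, 0.003], 'ft_force': [-0.803, -0.097, -0.412], 'moment': [-0.003, -0.049, -0.023], 'gripper_force': 0.0, 'gripper_width': 0.087}
top {'vfov': 57.2029082684122, 'cx': 317.96683717611796, 'cy': 249.31713885424844, 'dist': array([-0.01573096,  0.        ,  0.        ,  0.        ,  0.        ]), 'origin': array([ 0.47214265, -0.13114106,  0.94417085]), 'rotation': array([ 0.12517505, -0.13330851, -1.59423464])}
side {'vfov': 49.866165333998424, 'cx': 324.8220112460199, 'cy': 233.7770598977736, 'dist': array([0.00723604, 0.        , 0.        , 0.        , 0.        ]), 'origin': array([0.63904438, 0.64340013, 0.5219184 ]), 'rotation': array([0.04765924, 1.56327147, 2.7222902 ])}
```

View pics/top0.png

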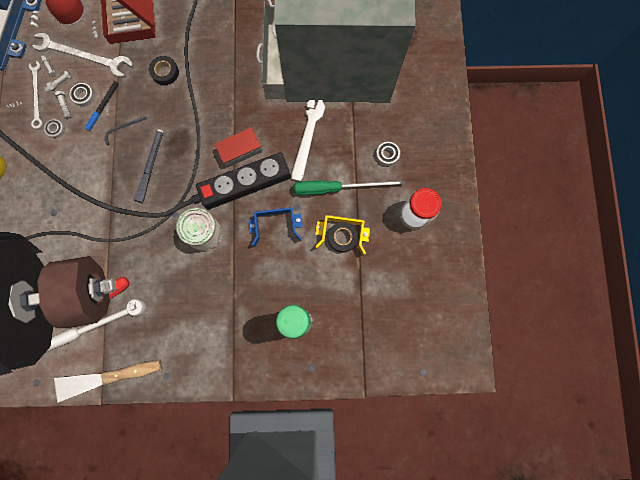

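View pics/side0.png

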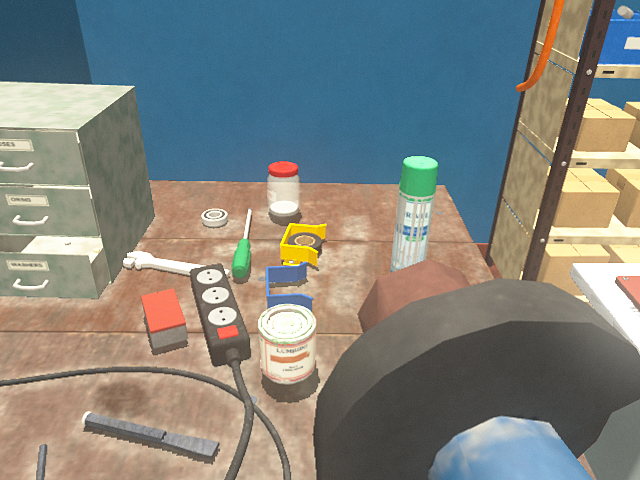

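The top view shows the can's green cap at (294,321), the blue holder around (275,228) opening downward (toward the robot), the yellow one with the tape at (343,233), the grease tin at (196,227) and the jar at (424,205). The side view shows the can upright at (415,215) and the blue holder at (287,285). Something large stands at the left, near (70,290) in the top view.

```bash
cat > h.py <<'E'
import cv2,numpy as np
from plant import ctrl
from scipy.spatial.transform import Rotation as R
def cam(n):
    c=ctrl.camera_params(n);f=240/np.tan(np.radians(c['vfov']/2))
    return np.array([[f,0,c['cx']],[0,f,c['cy']],[0,0,1]]),c['dist'],c['origin'],R.from_rotvec(c['rotation']).as_matrix()
def rays(n,uv):
    K,D,o,M=cam(n);p=cv2.undistortPoints(np.float64(uv).reshape(-1,1,2),K,D)[:,0]
    return o,np.c_[p[:,0],-p[:,1],-np.ones(len(p))]@M.T   # unit depth along axis
def plane(n,uv,z):
    o,d=rays(n,uv);return o+d*((z-o[2])/d[:,2])[:,None]
def cloud(n,uv,dep):
    o,d=rays(n,uv);uv=np.int32(uv);return o+d*dep[uv[:,1],uv[:,0]][:,None]
def mask(img,lo,hi):
    return cv2.inRange(cv2.cvtColor(img,cv2.COLOR_BGR2HSV),lo,hi)
def px(m): 
    v,u=np.nonzero(m);return np.c_[u,v].astype(float)
E
cat > m.py <<'E'
from h import *
for n in("top","side"):
    im=cv2.imread(f"pics/{n}0.png");d=np.load(f"{n}0d.npy")
    roi=np.zeros(im.shape[:2],np.uint8)
    (x,y,w,h)=(235,195,75,60) if n=="top" else (255,255,65,55)
    roi[y:y+h,x:x+w]=255
    u=px(mask(im,(105,110,50),(125,255,255))&roi);P=cloud(n,u,d)
    top=P[(P[:,2]>.024)&(P[:,2]<.036)]
    print(n,"blue",len(u),len(top),P.min(0).round(3),P.max(0).round(3))
    q=top if n=="top" else P
    r=cv2.minAreaRect(np.float32(q[:,:2]*1000));print(r)
    g=np.zeros_like(roi)
    if n=="top":g[295:350,260:330]=255
    else:g[150:205,395:445]=255
    u=px(mask(im,(65,80,60),(90,255,255))&g);P=cloud(n,u,d)
    print("cap",len(u),np.median(P,0).round(3),P.min(0).round(3),P.max(0).round(3))
    if n=="top":
        t=P[P[:,2]>np.percentile(P[:,2],90)-.006];print("captop",t.shape,(t.min(0)+t.max(0))/2,t.mean(0))
        c,rr=cv2.minEnclosingCircle(np.float32(t[:,:2]*1000));print(c,rr)
        np.save("bl.npy",top)
# scene obstacles from top
d=np.load("top0d.npy");u=px(d>0);P=cloud("top",u,d)
k=P[:,2]>.05
for x in np.arange(0,1.1,.05):
    print("%.2f"%x,''.join('%3d'%(int(100*P[s,2].max()) if (s:=k&(abs(P[:,0]-x)<.025)&(abs(P[:,1]-y)<.025)).any() else 0) for y in np.arange(.5,-.5,-.05)))
E
python3 m.py; python3 - <<'E'
import numpy as np,cv2
b=np.load('bl.npy')*1000
x0,y0=np.int32(b[:,:2].min(0))//4*4
H=np.zeros((26,34),int)
for p in b: H[int((p[0]-x0)/4),int((p[1]-y0)/4)]+=1
print(x0,y0)
for i in range(25,-1,-1): print(x0+4*i,''.join('#' if c else '.' for c in H[i][::-1]))
E
```

```text
top blue 477 215 [ 0.472 -0.131 -0.004] [0.722 0.011 0.944]
((677.5255737304688, -46.35710144042969), (71.11659240722656, 104.0670394897461), 4.203179359436035)
cap 890 [ 0.475 -0.093  0.224] [ 0.449 -0.131  0.003] [ 0.502 -0.065  0.944]
captop (831, 3) [ 0.47510481 -0.09817584  0.58176414] [ 0.47448206 -0.09109339  0.22800032]
(474.2772216796875, -98.02787780761719) 33.18202590942383
side blue 275 230 [ 0.636 -0.099  0.   ] [0.714 0.643 0.522]
((642.5105590820312, 272.23895263671875), (70.33329772949219, 739.0156860351562), 5.971616744995117)
cap 1339 [ 0.478 -0.069  0.206] [ 0.133 -1.268 -0.344] [0.639 0.643 0.522]
0.00   0  0  0  0  0  0  0  0  0  0  0  0  0  0  0  0  0  0  0  0
0.05   0  0  0  0  0  0  0  0  0  0  0  0  0  0  0  0  0  0  0  0
0.10   0  0  0  0  0  0  0  0  0  0  0  0  0  0  0  0  0  0  0  0
0.15   0  0  0  0  0  0  0  0  0  0  0  0  0  0  0  0  0  0  0  0
0.20   0  0  0  0  0  0  0  0  0  0  0  0  0  0  0  0  0  0  0  0
0.25   0  0  0  0  0  0  0  0  0  0  0  0  0  0  0  0  0  0  0  0
0.30   0  0  0  0  0  0  0  0  0  0  0  0  0  0  0  0  0  0  0  0
0.35   0  0  
[... 1299 characters left out ...]
04 .........#########...........##...
700 .........##..................##...
696 .........##..................##...
692 .........##..................##...
688 .........##...................#...
684 .........##...................#...
680 .........##...................#...
676 ..........#...................#...
672 ..........#...................#...
668 ..........##..................##..
664 ..........##..................##..
660 ...........#..................##..
656 ..........##...................##.
652 ..........##....................##
648 .........###.....................#
644 .........##......................#
640 ........##........................
636 ........##........................
```

```bash
cat > m2.py <<'E'
from h import *
b=np.load('bl.npy');b=b[(b[:,2]>.024)&(b[:,2]<.036)]*1000
x,y=b[:,0],b[:,1];t=.1
for _ in range(3):
    c,s=np.cos(t),np.sin(t);X=c*x+s*y;Y=-s*x+c*y
    bk=X>X.max()-5;mid=(X<X.max()-9)&(X>X.max()-48)
    ym=(Y.max()+Y.min())/2
    L,Rr=mid&(Y>ym),mid&(Y<ym)
    a=lambda m:cv2.fitLine(np.float32(b[m,:2]),cv2.DIST_HUBER,0,.01,.01).ravel()
    l,r,k=a(L),a(Rr),a(bk)
    yaw=[np.arctan(l[1]/l[0]),np.arctan(r[1]/r[0]),np.arctan(-k[0]/k[1])];t=np.mean(yaw)
c,s=np.cos(t),np.sin(t);f=lambda p:(c*p[2]+s*p[3],-s*p[2]+c*p[3])
print("yaws",np.round(yaw,3),"width",f(l)[1]-f(r)[1],"(79)", L.sum(),Rr.sum(),bk.sum())
ox=f(k)[0]-31.5;oy=(f(l)[1]+f(r)[1])/2
print("holder",c*ox-s*oy,s*ox+c*oy,"yaw",t)
im=cv2.imread("pics/top0.png");d=np.load("top0d.npy")
g=np.zeros(im.shape[:2],np.uint8);g[295:350,260:330]=255
u=px(mask(im,(65,80,60),(90,255,255))&g&np.uint8(255*(d>0)));P=cloud("top",u,d)
T=P[P[:,2]>.2];print("cap z",np.percentile(T[:,2],[5,50,95]))
U=u[P[:,2]>.221];cc,rr=cv2.minEnclosingCircle(np.float32(U));print("px",cc,rr,"pos",plane("top",[cc],.225),"r mm",rr*(.944-.225)/440*1000)
d=np.load("side0d.npy");im=cv2.imread("pics/side0.png");g[:]=0;g[150:205,395:445]=255
u=px(mask(im,(65,80,60),(90,255,255))&g&np.uint8(255*(d>0)));P=cloud("side",u,d);P=P[(P[:,2]>.15)&(P[:,2]<.24)&(P[:,1]<-.03)]
print("side cap: x mid",(P[:,0].min()+P[:,0].max())/2,"y front",P[:,1].max(),np.ptp(P[:,0]))
s=ctrl.observe();M=R.from_rotvec(s['tcp_rot']).as_matrix();print(M.round(3))
E
python3 m2.py
```

```text
yaws [0.105 0.104 0.104] width 79.12322 (79) 35 32 83
holder 678.4342 -46.02778 yaw 0.10435685
cap z [0.22048423 0.22366679 0.22577819]
px (291.9250793457031, 321.24755859375) 16.361303329467773 pos [[ 0.47465661 -0.09127843  0.225     ]] r mm 26.735857031562112
side cap: x mid 0.4741885205908889 y front -0.059962696341799626 0.05514458007193124
[[-0.934  0.357 -0.001]
 [ 0.357  0.934 -0.002]
 [ 0.    -0.002 -1.   ]]
```

```bash
cat > g.py <<'E'
import sys
from h import *
def goal(x,y,z,a,lean):
    s=ctrl.observe();M=R.from_rotvec(s['tcp_rot']).as_matrix()
    f=np.array([np.cos(a),np.sin(a),0]);u=np.array([0,0,1.])
    Z=np.sin(lean)*f-np.cos(lean)*u;Y=np.array([np.sin(a),-np.cos(a),0]);X=np.cross(Y,Z)
    G=np.c_[X,Y,Z]
    print("t",round(s['clock'],2),"tcp",s['tool_pos'].round(4),"z",M[:,2].round(3),"y",M[:,1].round(3),"F",s['ft_force'].round(1),"w",round(s['gripper_width'],4),"q",np.round(s['joints'],2))
    print("travel",(M.T@(np.array([x,y,z])-s['tool_pos'])*1000).round(1),"dr",R.from_matrix(M.T@G).as_rotvec().round(3))
goal(*map(float,sys.argv[1:]))
E
python3 g.py 0.37 -0.113 0.42 0.217 0
```

```text
t 0.1 tcp [0.2227 0.5834 0.2215] z [-0.001 -0.002 -1.   ] y [ 0.357  0.934 -0.002] F [ 0.9  0.4 -0.5] w 0.0871 q [ 1.08  0.22  1.53 -0.    1.39 -0.13]
travel [-386.  -598.4 -197.5] dr [-1.00e-03  2.00e-03  2.56e+00]
```

>>> servo_tool:
  steps:
    - {"dr": [0, 0, 0], "travel": [0, 0, -40], "grip": -1}
    - {"dr": [0, 0, 0], "travel": [0, 0, -80], "grip": -1}
    - {"dr": [0, 0, 0], "travel": [0, 0, -120], "grip": -1}
    - {"dr": [0, 0, 0], "travel": [0, 0, -160], "grip": -1}
    - {"dr": [0, 0, 0], "travel": [0, 0, -200], "grip": -1}
    - {"dr": [0, 0, 0], "travel": [0, 0, -200], "grip": -1}
    - {"dr": [0, 0, 0], "travel": [0, 0, -200], "grip": -1}

```text
clock: 0.68
tool_pos: [0.2234, 0.5847, 0.4261]
tcp_rot: [0.569, 3.088, 0.009]
ft_force: [0.5, -0.4, -1.5]
gripper_width: 0.0869
gripper_force: 0.0
```

```bash
python3 g.py 0.37 -0.113 0.42 0.217 0
```

```text
t 0.68 tcp [0.2234 0.5847 0.4261] z [ 0.003  0.006 -1.   ] y [0.357 0.934 0.006] F [ 0.5 -0.4 -1.5] w 0.0869 q [ 1.08  0.17  1.21  0.    1.76 -0.13]
travel [-385.8 -599.6    2.7] dr [ 0.003 -0.008  2.56 ]
```

>>> servo_tool:
  steps:
    - {"dr": [0, 0, 0.12], "travel": [-18, -28, 0], "grip": -1}
    - {"dr": [0, 0, 0.24], "travel": [-36, -56, 0], "grip": -1}
    - {"dr": [0, 0, 0.36], "travel": [-54, -84, 0], "grip": -1}
    - {"dr": [0, 0, 0.48], "travel": [-72, -112, 0], "grip": -1}
    - {"dr": [0, 0, 0.6], "travel": [-90, -140, 0], "grip": -1}
    - {"dr": [0, 0, 0.72], "travel": [-108, -168, 0], "grip": -1}
    - {"dr": [0, 0, 0.84], "travel": [-126, -196, 0], "grip": -1}
    - {"dr": [0, 0, 0.96], "travel": [-144, -224, 0], "grip": -1}
    - {"dr": [0, 0, 1.08], "travel": [-162, -252, 0], "grip": -1}
    - {"dr": [0, 0, 1.2], "travel": [-180, -280, 0], "grip": -1}
    - {"dr": [0, 0, 1.28], "travel": [-193, -300, 0], "grip": -1}
    - {"dr": [0, 0, 1.28], "travel": [-193, -300, 0], "grip": -1}

```text
clock: 1.68
tool_pos: [0.2965, 0.2314, 0.4206]
tcp_rot: [2.31, 2.128, -0.005]
ft_force: [0.4, 0.3, -0.7]
gripper_width: 0.0867
gripper_force: 0.0
```

```bash
python3 g.py 0.37 -0.113 0.42 0.217 0
```

```text
t 1.68 tcp [0.2965 0.2314 0.4206] z [-0.002 -0.003 -1.   ] y [ 0.997 -0.082 -0.002] F [ 0.4  0.3 -0.7] w 0.0867 q [ 0.45 -0.44  1.77 -0.    1.81  0.54]
travel [-337.2  101.5    1.4] dr [0.    0.003 1.271]
```

>>> servo_tool:
  steps:
    - {"dr": [0, 0, 0.12], "travel": [-32, 10, 0], "grip": 0.26}
    - {"dr": [0, 0, 0.24], "travel": [-64, 20, 0], "grip": 0.26}
    - {"dr": [0, 0, 0.36], "travel": [-96, 29, 0], "grip": 0.26}
    - {"dr": [0, 0, 0.48], "travel": [-128, 38, 0], "grip": 0.26}
    - {"dr": [0, 0, 0.6], "travel": [-160, 48, 0], "grip": 0.26}
    - {"dr": [0, 0, 0.72], "travel": [-192, 58, 0], "grip": 0.26}
    - {"dr": [0, 0, 0.84], "travel": [-224, 67, 0], "grip": 0.26}
    - {"dr": [0, 0, 0.96], "travel": [-256, 77, 0], "grip": 0.26}
    - {"dr": [0, 0, 1.08], "travel": [-288, 87, 0], "grip": 0.26}
    - {"dr": [0, 0, 1.2], "travel": [-320, 96, 0], "grip": 0.26}
    - {"dr": [0, 0, 1.27], "travel": [-337, 101, 0], "grip": 0.26}
    - {"dr": [0, 0, 1.27], "travel": [-337, 101, 0], "grip": 0.26}

```text
clock: 2.68
tool_pos: [0.3721, -0.1112, 0.4197]
tcp_rot: [-3.12, -0.346, 0.007]
ft_force: [0.3, -0.7, 0.1]
gripper_width: 0.0324
gripper_force: 0.0
```

```bash
python3 g.py 0.37 -0.113 0.30 0.217 0.785
```

```text
t 2.68 tcp [ 0.3721 -0.1112  0.4197] z [-0.004  0.002 -1.   ] y [ 0.219 -0.976 -0.003] F [ 0.3 -0.7  0.1] w 0.0324 q [-0.49 -0.41  1.75 -0.    1.8   0.86]
travel [ -2.    1.6 119.7] dr [-0.004  0.789  0.002]
```

>>> servo_tool:
  steps:
    - {"dr": [0, 0.1, 0], "travel": [0, 0, 12], "grip": 0.26}
    - {"dr": [0, 0.2, 0], "travel": [0, 0, 25], "grip": 0.26}
    - {"dr": [0, 0.3, 0], "travel": [0, 0, 40], "grip": 0.26}
    - {"dr": [0, 0.4, 0], "travel": [0, 0, 60], "grip": 0.26}
    - {"dr": [0, 0.5, 0], "travel": [0, 0, 80], "grip": 0.26}
    - {"dr": [0, 0.6, 0], "travel": [0, 0, 100], "grip": 0.26}
    - {"dr": [0, 0.7, 0], "travel": [0, 0, 120], "grip": 0.26}
    - {"dr": [0, 0.79, 0], "travel": [0, 0, 120], "grip": 0.26}
    - {"dr": [0, 0.79, 0], "travel": [0, 0, 120], "grip": 0.26}
    - {"dr": [0, 0.79, 0], "travel": [0, 0, 120], "grip": 0.26}

```text
clock: 3.52
tool_pos: [0.3842, -0.1244, 0.3002]
tcp_rot: [-2.793, -0.322, -1.15]
ft_force: [0.2, 0.8, 0.2]
gripper_width: 0.0322
gripper_force: 0.0
```

```bash
python3 g.py 0.385 -0.11 0.025 0.217 0.785
```

```text
t 3.52 tcp [ 0.3842 -0.1244  0.3002] z [ 0.683  0.175 -0.709] y [ 0.234 -0.972 -0.015] F [0.2 0.8 0.2] w 0.0322 q [-1.22 -0.91  2.42  0.78  1.55  0.13]
travel [-191.3   -9.6  198.1] dr [-0.024  0.002  0.003]
```

```bash
python3 g.py 0.40 -0.106 0.25 0.217 0.62
```

```text
t 3.52 tcp [ 0.3842 -0.1244  0.3002] z [ 0.683  0.175 -0.709] y [ 0.234 -0.972 -0.015] F [0.2 0.8 0.2] w 0.0322 q [-1.22 -0.91  2.42  0.78  1.55  0.13]
travel [-21.6 -13.4  49.6] dr [-0.024 -0.163  0.005]
```

>>> servo_tool:
  steps:
    - {"dr": [-0.02, -0.08, 0], "travel": [-10, -6, 25], "grip": 0.26}
    - {"dr": [-0.02, -0.16, 0], "travel": [-21, -13, 50], "grip": 0.26}
    - {"dr": [-0.02, -0.16, 0], "travel": [-21, -13, 50], "grip": 0.26}
    - {"dr": [-0.02, -0.16, 0], "travel": [-21, -13, 50], "grip": 0.26}

```text
clock: 3.85
tool_pos: [0.4029, -0.1023, 0.2528]
tcp_rot: [-2.906, -0.348, -0.938]
ft_force: [0.4, 0.4, -0.6]
gripper_width: 0.0322
gripper_force: 0.0
```

```bash
python3 g.py 0.40 -0.106 0.10 0.217 0.62
```

```text
t 3.85 tcp [ 0.4029 -0.1023  0.2528] z [ 0.569  0.133 -0.812] y [ 0.235 -0.972  0.005] F [ 0.4  0.4 -0.6] w 0.0322 q [-0.93 -0.83  2.41  0.58  1.33  0.33]
travel [-92.2   2.2 121.9] dr [-0.008 -0.004  0.019]
```

>>> servo_tool:
  steps:
    - {"dr": [0, 0, 0.01], "travel": [-23, 0, 30], "grip": 0.26}
    - {"dr": [0, 0, 0.02], "travel": [-46, 1, 60], "grip": 0.26}
    - {"dr": [0, 0, 0.02], "travel": [-69, 2, 91], "grip": 0.26}
    - {"dr": [0, 0, 0.02], "travel": [-92, 2, 122], "grip": 0.26}
    - {"dr": [0, 0, 0.02], "travel": [-92, 2, 122], "grip": 0.26}
    - {"dr": [0, 0, 0.02], "travel": [-92, 2, 122], "grip": 0.26}

```text
clock: 4.35
tool_pos: [0.4052, -0.1139, 0.1005]
tcp_rot: [-2.901, -0.301, -0.923]
ft_force: [-0.5, 0.4, 0.7]
gripper_width: 0.0324
gripper_force: 0.0
```

```bash
python3 g.py 0.41 -0.104 0.028 0.217 0.62
```

```text
t 4.35 tcp [ 0.4052 -0.1139  0.1005] z [ 0.563  0.137 -0.815] y [ 0.211 -0.977 -0.019] F [-0.5  0.4  0.7] w 0.0324 q [-0.95 -0.56  2.57  0.69  1.    0.07]
travel [-36.5  -7.3  63.2] dr [-0.013  0.002 -0.014]
```

>>> servo_tool:
  steps:
    - {"dr": [-0.01, 0, 0], "travel": [-18, -4, 32], "grip": 0.26}
    - {"dr": [-0.01, 0, -0.01], "travel": [-36, -7, 63], "grip": 0.26}
    - {"dr": [-0.01, 0, -0.01], "travel": [-36, -7, 63], "grip": 0.26}
    - {"dr": [-0.01, 0, -0.01], "travel": [-36, -7, 63], "grip": 0.26}

```text
clock: 4.68
tool_pos: [0.4193, -0.1101, 0.0299]
tcp_rot: [-2.909, -0.317, -0.923]
ft_force: [0.3, -0.1, 0.3]
gripper_width: 0.0323
gripper_force: 0.0
```

```bash
python3 g.py 0.43 -0.1 0.026 0.217 0.62; python3 - <<'E'
from h import *
for n in("top","side"):
    p,d=ctrl.snapshot(n);cv2.imwrite(f"pics/{n}1.png",p[:,:,::-1])
E
```

```text
t 4.68 tcp [ 0.4193 -0.1101  0.0299] z [ 0.562  0.131 -0.817] y [ 0.218 -0.976 -0.007] F [ 0.3 -0.1  0.3] w 0.0323 q [-0.89 -0.29  2.57  0.85  0.77 -0.14]
travel [ 8.  -7.5 10.5] dr [-0.007  0.005 -0.002]
```

View pics/top1.png

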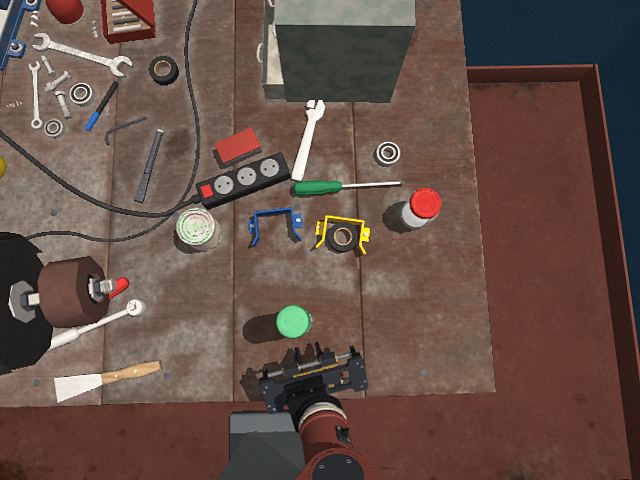

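View pics/side1.png

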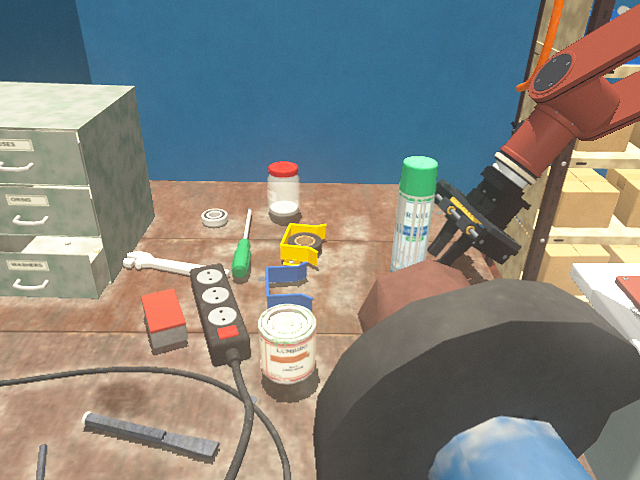

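The pictures show the fingertips behind the can on the robot's side: in the top view the fingers are at (295,352)–(325,350) with the cap at (294,321), so the tool is a few mm too far right. The can is untouched.

>>> servo_tool:
  steps:
    - {"dr": [0, 0.0, 0], "travel": [4, -4, 5], "grip": 0.26}
    - {"dr": [0, 0.04, 0], "travel": [8, -8, 11], "grip": 0.26}
    - {"dr": [0, 0.08, 0], "travel": [8, -8, 11], "grip": 0.26}
    - {"dr": [0, 0.08, 0], "travel": [8, -8, 11], "grip": 0.26}

```text
clock: 5.12
tool_pos: [0.4396, -0.108, 0.0283]
tcp_rot: [-2.865, -0.319, -1.042]
ft_force: [-0.7, -0.9, 0.0]
gripper_width: 0.0323
gripper_force: 0.0
```

```bash
python3 g.py 0.46 -0.0932 0.025 0.217 0.75
```

```text
t 5.12 tcp [ 0.4396 -0.108   0.0283] z [ 0.627  0.142 -0.766] y [ 0.22  -0.975 -0.001] F [-0.7 -0.9  0. ] w 0.0323 q [-0.9  -0.22  2.57  1.03  0.74 -0.32]
travel [ 15.6 -10.   17.4] dr [-0.004  0.052  0.003]
```

>>> servo_tool:
  steps:
    - {"dr": [0, -0.08, 0], "travel": [-2, -6, -3], "grip": 0.26}
    - {"dr": [0, -0.1, 0], "travel": [-2, -12, -3], "grip": 0.26}
    - {"dr": [0, -0.1, 0], "travel": [-2, -12, -3], "grip": 0.26}
    - {"dr": [0, -0.1, 0], "travel": [-2, -12, -3], "grip": 0.26}

```text
clock: 5.45
tool_pos: [0.4331, -0.0956, 0.0283]
tcp_rot: [-2.922, -0.328, -0.896]
ft_force: [0.7, -0.3, -0.4]
gripper_width: 0.0322
gripper_force: 0.0
```

```bash
python3 g.py 0.445 -0.0963 0.025 0.217 0.65
```

```text
t 5.45 tcp [ 0.4331 -0.0956  0.0283] z [ 0.546  0.126 -0.828] y [ 0.222 -0.975 -0.002] F [ 0.7 -0.3 -0.4] w 0.0322 q [-0.8  -0.27  2.55  0.83  0.71 -0.05]
travel [7.6 3.3 9.2] dr [-0.006  0.055  0.004]
```

```bash
python3 g.py 0.478 -0.0891 0.025 0.217 0.65
```

```text
t 5.45 tcp [ 0.4331 -0.0956  0.0283] z [ 0.546  0.126 -0.828] y [ 0.222 -0.975 -0.002] F [ 0.7 -0.3 -0.4] w 0.0322 q [-0.8  -0.27  2.55  0.83  0.71 -0.05]
travel [35.6  3.6 28.1] dr [-0.006  0.055  0.004]
```

>>> servo_tool:
  steps:
    - {"dr": [0, 0.01, 0], "travel": [3, 1, 4], "grip": 0.26}
    - {"dr": [0, 0.02, 0], "travel": [6, 2, 7], "grip": 0.26}
    - {"dr": [0, 0.03, 0], "travel": [9, 3, 10], "grip": 0.26}
    - {"dr": [0, 0.04, 0], "travel": [12, 3, 12], "grip": 0.26}
    - {"dr": [0, 0.05, 0], "travel": [16, 3, 14], "grip": 0.26}
    - {"dr": [0, 0.05, 0], "travel": [20, 3, 17], "grip": 0.26}
    - {"dr": [0, 0.05, 0], "travel": [24, 3, 20], "grip": 0.26}
    - {"dr": [0, 0.05, 0], "travel": [28, 3, 23], "grip": 0.26}
    - {"dr": [0, 0.05, 0], "travel": [28, 3, 23], "grip": 0.26}

```text
clock: 6.2
tool_pos: [0.4678, -0.089, 0.0217]
tcp_rot: [-2.892, -0.32, -0.959]
ft_force: [-0.2, -0.5, 0.7]
gripper_width: 0.0321
gripper_force: 0.2
```

```bash
cat > look.py <<'E'
import sys
from h import *
k=sys.argv[1]
for n in("top","side"):
    p,d=ctrl.snapshot(n);im=p[:,:,::-1].copy();cv2.imwrite(f"pics/{n}{k}.png",im)
    m=mask(im,(65,80,60),(90,255,255))&np.uint8(255*(d>0));u=px(m);P=cloud(n,u,d)
    q=(P[:,2]>.15)&(P[:,2]<.24)&(P[:,0]>.4)&(P[:,1]>-.2)&(P[:,1]<.02)&(P[:,0]<.78)
    if n=="top":
        U=u[q&(P[:,2]>.219)];cc,rr=cv2.minEnclosingCircle(np.float32(U));c=plane(n,[cc],.225)[0]
        h=c[:2]-[.6784,-.046];t=.104;print("cap px",cc,rr,"pos",c.round(4),"in holder",(np.cos(t)*h[0]+np.sin(t)*h[1]).round(4),(-np.sin(t)*h[0]+np.cos(t)*h[1]).round(4))
    else: P=P[q];print("side cap x",(P[:,0].min()+P[:,0].max())/2,np.ptp(P[:,0]),"yfront",P[:,1].max(),"ztop",np.percentile(P[:,2],98))
E
python3 look.py 2;python3 g.py 0.478 -0.0891 0.025 0.217 0.65
```

```text
cap px (285.9565124511719, 307.0434875488281) 16.340335845947266 pos [ 0.4977 -0.082   0.225 ] in holder -0.1835 -0.0171
side cap x 0.49770451070884314 0.054936595445434167 yfront -0.0500836963489969 ztop 0.22558985090025432
t 6.3 tcp [ 0.4671 -0.0886  0.0213] z [ 0.581  0.14  -0.802] y [ 0.222 -0.975 -0.009] F [-0.6 -0.9  0.6] w 0.0324 q [-0.74 -0.15  2.5   0.98  0.64 -0.15]
travel [10.6  2.8  3.3] dr [-0.011  0.009 -0.   ]
```

View pics/side2.png

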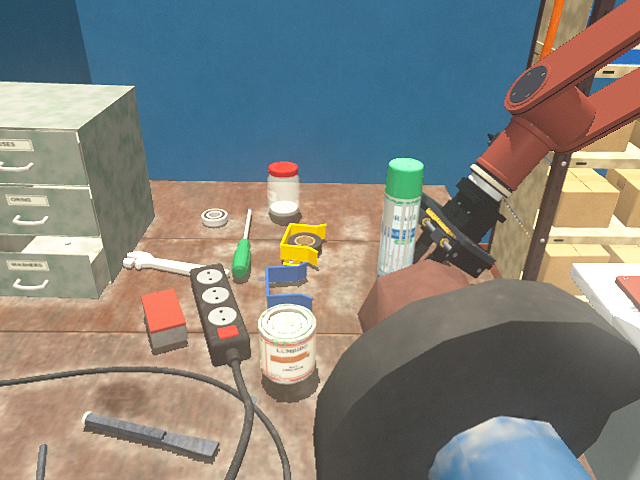

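The side view shows the can upright at (403,215) with the fingertips low behind it; it follows the push.

```bash
python3 g.py 0.573 -0.0595 0.025 0.18 0.75
```

```text
t 6.3 tcp [ 0.4671 -0.0886  0.0213] z [ 0.581  0.14  -0.802] y [ 0.222 -0.975 -0.009] F [-0.6 -0.9  0.6] w 0.0324 q [-0.74 -0.15  2.5   0.98  0.64 -0.15]
travel [90.1 -4.9 62.6] dr [-0.035  0.11   0.028]
```

>>> servo_tool:
  steps:
    - {"dr": [-0.003, 0.01, 0.003], "travel": [5, 0, 3.5], "grip": 0.26}
    - {"dr": [-0.005, 0.02, 0.005], "travel": [11, -1, 7.6], "grip": 0.26}
    - {"dr": [-0.01, 0.03, 0.01], "travel": [18, -1, 12.5], "grip": 0.26}
    - {"dr": [-0.015, 0.04, 0.01], "travel": [26, -1, 18], "grip": 0.26}
    - {"dr": [-0.015, 0.05, 0.015], "travel": [34, -2, 24], "grip": 0.26}
    - {"dr": [-0.02, 0.06, 0.015], "travel": [42, -2, 29], "grip": 0.26}
    - {"dr": [-0.02, 0.07, 0.02], "travel": [50, -3, 35], "grip": 0.26}
    - {"dr": [-0.025, 0.08, 0.02], "travel": [58, -3, 40], "grip": 0.26}
    - {"dr": [-0.03, 0.09, 0.025], "travel": [66, -4, 46], "grip": 0.26}
    - {"dr": [-0.03, 0.1, 0.025], "travel": [72, -4, 50], "grip": 0.26}
    - {"dr": [-0.035, 0.11, 0.03], "travel": [77, -4, 53.5], "grip": 0.26}
    - {"dr": [-0.035, 0.11, 0.03], "travel": [80, -4, 55.5], "grip": 0.26}

```text
clock: 7.3
tool_pos: [0.5607, -0.063, 0.0241]
tcp_rot: [-2.852, -0.253, -1.122]
ft_force: [-1.0, 0.5, -1.2]
gripper_width: 0.032
gripper_force: 0.4
```

```bash
python3 look.py 3;python3 g.py 0.573 -0.0595 0.025 0.18 0.75
```

```text
cap px (269.68084716796875, 247.2446746826172) 16.01312828063965 pos [ 0.5967 -0.0566  0.225 ] in holder -0.0823 -0.0021
side cap x 0.5971348860680998 0.055986483740430804 yfront -0.02457069074730933 ztop 0.22685881709069014
t 7.4 tcp [ 0.561  -0.0634  0.0245] z [ 0.671  0.122 -0.732] y [ 0.177 -0.984 -0.002] F [-0.3  0.4  0.7] w 0.0321 q [-0.54  0.04  2.38  1.36  0.47 -0.33]
travel [ 9.5 -1.7  8.2] dr [ 0.     0.    -0.003]
```

```bash
python3 g.py 0.637 -0.0504 0.025 0.104 0.75
```

```text
t 7.4 tcp [ 0.561  -0.0634  0.0245] z [ 0.671  0.122 -0.732] y [ 0.177 -0.984 -0.002] F [-0.3  0.4  0.7] w 0.0321 q [-0.54  0.04  2.38  1.36  0.47 -0.33]
travel [56.7  0.7 52.2] dr [-0.052  0.     0.053]
```

>>> servo_tool:
  steps:
    - {"dr": [-0.01, 0, 0.01], "travel": [3, 0, 3], "grip": 0.26}
    - {"dr": [-0.02, 0, 0.02], "travel": [7, 0, 6.5], "grip": 0.26}
    - {"dr": [-0.03, 0, 0.03], "travel": [12, 0, 11], "grip": 0.26}
    - {"dr": [-0.04, 0, 0.04], "travel": [17, 0, 15.5], "grip": 0.26}
    - {"dr": [-0.05, 0, 0.05], "travel": [22, 0, 20], "grip": 0.26}
    - {"dr": [-0.05, 0, 0.05], "travel": [28, 0, 26], "grip": 0.26}
    - {"dr": [-0.05, 0, 0.05], "travel": [34, 0, 31], "grip": 0.26}
    - {"dr": [-0.05, 0, 0.05], "travel": [40, 1, 37], "grip": 0.26}
    - {"dr": [-0.05, 0, 0.05], "travel": [45, 1, 41.5], "grip": 0.26}
    - {"dr": [-0.05, 0, 0.05], "travel": [48, 1, 44], "grip": 0.26}
    - {"dr": [-0.05, 0, 0.05], "travel": [50, 1, 46], "grip": 0.26}
    - {"dr": [-0.05, 0, 0.05], "travel": [50, 1, 46], "grip": 0.26}

```text
clock: 8.4
tool_pos: [0.6286, -0.0527, 0.0253]
tcp_rot: [-2.884, -0.155, -1.137]
ft_force: [-0.5, -0.1, -0.5]
gripper_width: 0.032
gripper_force: 0.2
```

```bash
python3 look.py 4;python3 g.py 0.6473 -0.0493 0.025 0.104 0.75
```

```text
cap px (264.6775817871094, 211.733642578125) 15.703166007995605 pos [ 0.6575 -0.0488  0.225 ] in holder -0.0211 -0.0006
side cap x 0.6575458381440777 0.054702893428538846 yfront -0.01855297961239588 ztop 0.22557827357086835
t 8.5 tcp [ 0.628  -0.0528  0.0251] z [ 0.678  0.072 -0.731] y [ 0.106 -0.994  0.001] F [-0.1  0.1  0.4] w 0.0323 q [-0.39  0.16  2.24  1.43  0.33 -0.23]
travel [14.2 -1.4 13.4] dr [-0.001 -0.001  0.003]
```

View pics/side4.png

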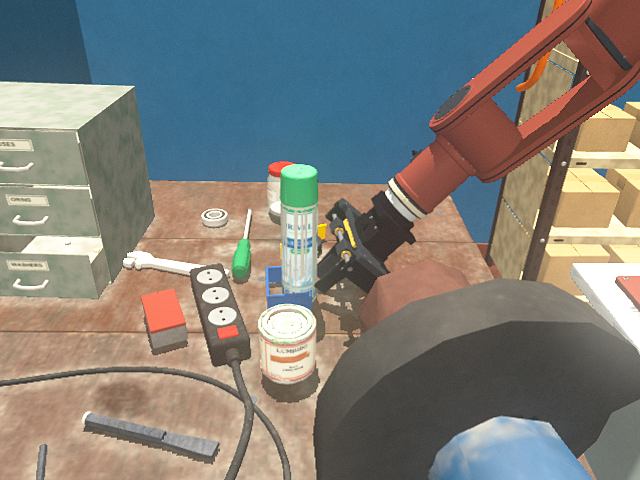

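The side view shows the can upright at (300,235), already between the blue side walls with about 21 mm left; the tin is clear.

>>> servo_tool:
  steps:
    - {"dr": [0, 0, 0], "travel": [1.5, 0, 1.4], "grip": 0.26}
    - {"dr": [0, 0, 0], "travel": [3, 0, 2.8], "grip": 0.26}
    - {"dr": [0, 0, 0], "travel": [4.5, 0, 4.2], "grip": 0.26}
    - {"dr": [0, 0, 0], "travel": [6, 0, 5.6], "grip": 0.26}
    - {"dr": [0, 0, 0], "travel": [7.5, -1, 7], "grip": 0.26}
    - {"dr": [0, 0, 0], "travel": [9, -1, 8.4], "grip": 0.26}
    - {"dr": [0, 0, 0], "travel": [10.5, -1, 9.8], "grip": 0.26}
    - {"dr": [0, 0, 0], "travel": [12, -1, 11.2], "grip": 0.26}
    - {"dr": [0, 0, 0], "travel": [13, -1, 12.2], "grip": 0.26}
    - {"dr": [0, 0, 0], "travel": [13, -1, 12.2], "grip": 0.26}

```text
clock: 9.33
tool_pos: [0.646, -0.0498, 0.0252]
tcp_rot: [-2.884, -0.155, -1.137]
ft_force: [-1.1, -0.2, -0.7]
gripper_width: 0.0323
gripper_force: 0.3
```

```bash
python3 look.py 5;python3 g.py 0.6473 -0.0493 0.025 0.104 0.75
```

```text
cap px (263.0227355957031, 201.97727966308594) 15.588591575622559 pos [ 0.6745 -0.0461  0.225 ] in holder -0.0039 0.0003
side cap x 0.6741404320066366 0.054785859272630466 yfront -0.01561512508898466 ztop 0.22562644951297223
t 9.43 tcp [ 0.6458 -0.0498  0.0252] z [ 0.678  0.072 -0.731] y [ 0.106 -0.994  0.001] F [0.1 0.4 0.4] w 0.0322 q [-0.37  0.2   2.2   1.42  0.32 -0.2 ]
travel [ 1.  -0.3  1.2] dr [-0.001 -0.001  0.003]
```

>>> servo_tool:
  steps:
    - {"dr": [0, 0, 0], "travel": [0.6, 0, 0.6], "grip": 0.26}
    - {"dr": [0, 0, 0], "travel": [1.2, 0, 1.2], "grip": 0.26}
    - {"dr": [0, 0, 0], "travel": [1.8, 0, 1.8], "grip": 0.26}
    - {"dr": [0, 0, 0], "travel": [2.2, 0, 2.1], "grip": 0.26}
    - {"dr": [0, 0, 0], "travel": [2.2, 0, 2.1], "grip": 0.26}

```text
clock: 9.85
tool_pos: [0.6488, -0.0495, 0.0251]
tcp_rot: [-2.884, -0.155, -1.136]
ft_force: [-0.1, 0.2, -0.4]
gripper_width: 0.0322
gripper_force: 0.3
```

```bash
python3 look.py 6;python3 g.py 0.6473 -0.0493 0.025 0.104 0.75
```

```text
cap px (263.00360107421875, 200.5647430419922) 15.564854621887207 pos [ 0.6769 -0.0461  0.225 ] in holder -0.0015 0.0
side cap x 0.6771642858068303 0.05514114935870429 yfront -0.01435319534624202 ztop 0.22553869747602337
t 9.95 tcp [ 0.6487 -0.0495  0.0251] z [ 0.678  0.072 -0.731] y [ 0.106 -0.994  0.001] F [-1.1 -0.4  1.1] w 0.0324 q [-0.36  0.2   2.19  1.42  0.32 -0.2 ]
travel [-1.1 -0.4 -0.9] dr [-0.001 -0.001  0.003]
```

>>> servo_tool:
  steps:
    - {"dr": [0, 0, 0], "travel": [0.4, 0, 0.4], "grip": 0.26}
    - {"dr": [0, 0, 0], "travel": [0.8, 0, 0.8], "grip": 0.26}
    - {"dr": [0, 0, 0], "travel": [1.1, 0, 1.0], "grip": 0.26}
    - {"dr": [0, 0, 0], "travel": [1.1, 0, 1.0], "grip": 0.26}

```text
clock: 10.28
tool_pos: [0.6503, -0.0494, 0.0251]
tcp_rot: [-2.884, -0.155, -1.136]
ft_force: [-0.5, 0.1, -0.4]
gripper_width: 0.032
gripper_force: 0.3
```

```bash
python3 look.py 7;python3 g.py 0.6473 -0.0493 0.025 0.104 0.75
```

```text
cap px (263.1336669921875, 199.87623596191406) 15.439974784851074 pos [ 0.6781 -0.0463  0.225 ] in holder -0.0003 -0.0003
side cap x 0.6785711900384053 0.05495434127874932 yfront -0.015126409369733529 ztop 0.22556351416746145
t 10.38 tcp [ 0.6502 -0.0494  0.0251] z [ 0.678  0.072 -0.731] y [ 0.106 -0.994  0.001] F [ 0.5 -0.2  0.6] w 0.0321 q [-0.36  0.21  2.19  1.42  0.32 -0.19]
travel [-2.2 -0.4 -1.9] dr [-0.001 -0.001  0.003]
```

>>> servo_tool:
  steps:
    - {"dr": [0, 0, 0], "travel": [0.4, 0, 0.4], "grip": 0.26}
    - {"dr": [0, 0, 0], "travel": [0.8, 0, 0.8], "grip": 0.26}
    - {"dr": [0, 0, 0], "travel": [1.1, 0, 1.0], "grip": 0.26}
    - {"dr": [0, 0, 0], "travel": [1.1, 0, 1.0], "grip": 0.26}

```text
clock: 10.72
tool_pos: [0.6512, -0.0492, 0.0248]
tcp_rot: [-2.885, -0.154, -1.135]
ft_force: [-5.8, -0.1, 2.4]
gripper_width: 0.0323
gripper_force: 2.5
```

```bash
python3 look.py 8;python3 g.py 0.6473 -0.0493 0.025 0.104 0.75
```

```text
cap px (263.17498779296875, 199.625) 15.261849403381348 pos [ 0.6786 -0.0464  0.225 ] in holder 0.0001 -0.0004
side cap x 0.6786106779913702 0.054898314589474806 yfront -0.015186614127099873 ztop 0.22569095340442163
t 10.82 tcp [ 0.6512 -0.0493  0.0248] z [ 0.678  0.071 -0.732] y [ 0.106 -0.994  0.001] F [-5.4 -1.8  2.8] w 0.0322 q [-0.36  0.21  2.19  1.41  0.31 -0.19]
travel [-2.7 -0.4 -2.8] dr [-0.001  0.     0.003]
```

Contact with the back wall shows as about 6 N. Now I back straight off.

>>> servo_tool:
  steps:
    - {"dr": [0, 0, 0], "travel": [-1.5, 0, -1.4], "grip": 0.26}
    - {"dr": [0, 0, 0], "travel": [-4, 0, -3.8], "grip": 0.26}
    - {"dr": [0, 0, 0], "travel": [-10, 0, -9.3], "grip": 0.26}
    - {"dr": [0, 0, 0], "travel": [-20, 0, -18.6], "grip": 0.26}
    - {"dr": [0, 0, 0], "travel": [-30, 0, -28], "grip": 0.26}
    - {"dr": [0, 0, 0], "travel": [-40, 0, -37], "grip": 0.26}
    - {"dr": [0, 0, 0], "travel": [-45, 0, -42], "grip": 0.26}
    - {"dr": [0, 0, 0], "travel": [-45, 0, -42], "grip": 0.26}
    - {"dr": [0, 0, 0], "travel": [-45, 0, -42], "grip": 0.26}

```text
clock: 11.57
tool_pos: [0.5905, -0.0561, 0.0256]
tcp_rot: [-2.884, -0.154, -1.137]
ft_force: [-0.4, -0.1, 0.3]
gripper_width: 0.0321
gripper_force: 0.0
```

```bash
python3 look.py 9;python3 g.py 0.6473 -0.0493 0.025 0.104 0.75
```

```text
cap px (263.24407958984375, 199.70079040527344) 15.30125617980957 pos [ 0.6784 -0.0465  0.225 ] in holder -0.0 -0.0005
side cap x 0.678591405804796 0.055087921713595556 yfront -0.014696313653080662 ztop 0.22559722878936336
t 11.67 tcp [ 0.5913 -0.0561  0.0258] z [ 0.679  0.071 -0.731] y [ 0.106 -0.994  0.002] F [-0.3  0.2  0.8] w 0.0323 q [-0.44  0.09  2.33  1.44  0.36 -0.28]
travel [40.7 -0.8 39.1] dr [-0.    -0.002  0.003]
```

View pics/top9.png

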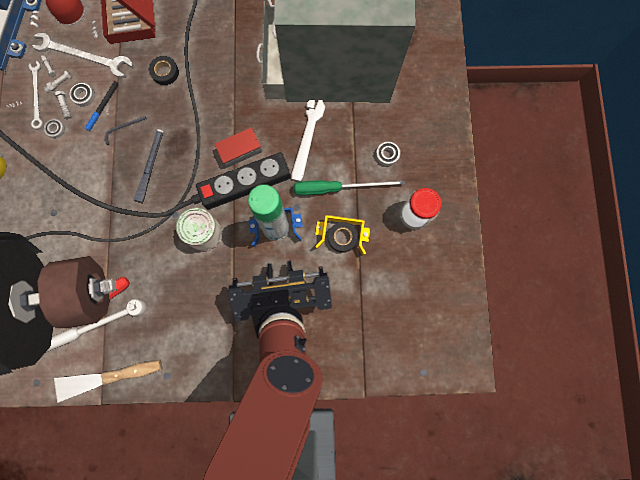

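The can stands home in the blue holder (cap at (265,199)), the arm is clear of it, and the other things are where they were.

```bash
python3 -c "
from plant import ctrl
print(ctrl.job_done())"
```

```text
the job is handed in; nothing more can be done
None
```

The spray can was pushed upright into the blue holder until it touched the back wall (about 6 N contact, measured within 1 mm of home), the other four objects look unmoved in the last picture, and the job is handed in at about 12 s; no verdict was returned.

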